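Switch off the pocket pH tester and hang it up

ROBOT

A 6-joint arm with a two-finger parallel gripper is mounted at the origin on a cart in front of the work surface, level with it; the furniture and walls round the work are solid. World frame = base frame: x ahead of the robot, y to its left, z up, the work surface at z = 0. Lengths are in mm, angles in rad, forces in N, time in s.
With the tool pointing down it reaches from about 350 to 975 mm from the base axis. Payload 17.4 kg.
Tool frame: the origin (TCP) lies midway between the tips of the shut fingers; the grasp point (between the pads) lies 19 mm behind it; z points along the fingers, y is the line along which they close (so a half turn about z gives the same grasp; the last joint's range is limited). The gripper opens to 85 mm and grips with 20 to 120 N. Pads are 22 mm wide; open, the fingers measure 114 mm over their backs; the gripper's body (76 mm by 85 mm) begins 54 mm behind the grasp point. The pads swing forward as they close: fully open they stand 13 mm farther back than shut.
Start: joints at [1.105, 0.116, 1.442, -0, 1.584, -0.038], TCP at [280.046, 614.172, 231.303] pointing down, gripper open.
Joint ranges: [-2.83, 2.83], [-0.83, 2.19], [0.07, 2.5], [-1.14, 4.28], [0.01, 3], [-2.97, 2.97]. Speed limits (rad/s): [1.89, 1.89, 2.22, 3.14, 3.14, 3.14].

INTERFACE

Orientations are given as [roll, pitch, yaw] about the fixed x, y, z axes, in that order (R = Rz(yaw) Ry(pitch) Rx(roll)).
In Python, from station import env gives the robot as it stands. Calls block until the motion is done:
- env.move_to(position, orientation): joint-space move of the TCP to a pose.
- env.move_straight(position, vel=150, rotation=None): straight line of the TCP; rotation=None keeps the orientation; vel is the mean speed in mm/s.
- env.goto_joints(angles): joint-space move.
- env.gripper_to(opening): opening from 0.0 (shut) to 1.0 (fully open); the grip force is fixed at half the most; returns when the fingers have stopped.
- env.sleep(seconds).
- env.ik(position, orientation): joint angles nearest the present ones, or None.
- env.grab_frame(name): name is "scene" or "top" or "wrist"; returns (picture, depth): 384x512x3 uint8, red, green, blue; 384x512 float32, mm along the optical axis (not along the pixel's ray), 0 where there is no reading.
- env.get_calibration(name): a dict with "fov_y" (degrees; the focal length in pixels is half the picture's height over the tangent of half this angle, whatever the lens; pixels are square), "cx", "cy" (the principal point, pixels), "R" (3x3) and "t" (3): a world point X has camera coordinates R X + t; the wrist camera has in their place "mount" (4x4, takes a point from camera to tool coordinates, whose origin is the TCP and whose axes are the flange's). Camera axes: x right, y down, z forward; pixel columns grow to the right and rows downward; lengths in mm; the calibration is good to about 2 mm. A picture is of the moment at which its call begins: read the wrist's pose just before it. get_calibration takes no time and is no camera call.
A pose or a line that the arm cannot do raises env.IKError and nothing moves.
- env.sign_off(): hands the job in; it is judged then, once.
Readings, each from a call of its own:
- env.current_clock(): time.
- env.current_q(): joint angles.
- env.current_joint_vel(): joint speeds.
- env.current_joint_efforts(): joint torques, N m.
- env.current_tool_pos(): TCP position.
- env.current_tool_rot(): TCP orientation.
- env.current_wrist_force(): force on the tool from outside, world axes, zero at the start.
- env.current_ft_torque(): the same for the moment, N m.
- env.current_width(): opening from 0.0 (shut) to 1.0 (fully open).
- env.current_gripper_force(): force on a finger pad.
Only numpy, scipy, OpenCV 4.12 (cv2) and the standard library are available. Lean on these libraries where they do the work, as an engineer would, in place of code of your own. Each camera call takes 0.05 s, during which the arm holds its last target. There are 200 camera calls.

TASK

The pocket pH tester was left lying on the desk and is still on. Lay it display up in the sloping bench rest, fully home against the foot lugs so that it is braced, let go and nudge its slide switch across to off there. Then grip it anew and hang it gently in the slotted arm of the electrode holder, upright with the probe down through the slot, shoulder fully down in the seat and display facing out of the slot's open side, without bumping its glass tip or moving the bottles and boxes round about.

Things in the scene. Friction and masses are not known exactly. Their poses are not given: they have to be found in the camera images.
- meter: pocket pH tester, white, about 130 g: rounded bar 120 long, 34 wide, 24 thick, black probe shaft (diameter 16, 48 long) in the middle of its shoulder end. Starts lying on its back. Origin: mid-body on the back face. x along the bar from probe to plain tail end, z out of the display face, y across the width. Display centred at x = +33, switch at mid-body; centre of mass about 8 toward the probe
- meter_shoulder (a point): point on the tester: middle of the end face from which the shaft comes out, 12 mm above the back face; axes of the tester
- meter_tail (a point): point on the tester: middle of the plain tail end face; axes of the tester
- meter_face (a point): point on the tester: on the display face at the display's centre; axes of the tester
- probe_tip: the tester's glass tip, a bulb of 5.5 mm radius at the end of the shaft, centre 50.5 mm beyond the shoulder; fragile
- switch_ridge (a point): top middle of the switch's small grey ridge; the ridge stands 3.5 mm proud of the display face, is 14 mm wide across and 4 mm long along the tester; axes of the tester
- switch (a joint): slide switch, m: 0 = on (ridge at the tail end of its recess), 0.007 = off (moved 7 mm along the tester toward the probe). A detent holds it at either end: it takes about 3 N to start, snaps over past the middle
- cradle_home (a point): sloping rest, fixed, grey sheet steel: trough rising at 30 degrees. Point where the tester's shoulder point comes when home: back on the bed (12 below the point; 48 above the desk), shoulder against two 21-apart foot lugs. x up the slope to where the tail goes, z square out of the bed. Cheeks 37.6 apart at x = 3 to 47, flared to 46 above z = 0, end at z = 7 like the lugs. Rest ends at x = 64
- holder_seat (a point): electrode holder, fixed: base 108 x 96, post, grey arm 8 thick, its top 125 above the desk, 20 mm slot. Point: slot centre on the arm's top, where the hung tester's shoulder point comes. z up, x from slot mouth to post. Seat for the 24 x 34 bar end: flared rims 8 high at sides, back and front (two lugs 24 apart), at the bottom 26 apart in x, 36 in y. Arm reaches 20 to the mouth, 28 to each side
- slide_box: black slide box, 78 x 103 x 35 mm, loose, origin under its centre
- xylene_dropper: small dropper bottle, 24 mm wide, 73 high, loose, origin under its centre
- coverslip_box: small clear-lidded box, 31 x 31 x 15 mm, loose, origin under its centre
- reagent_bottle: round reagent bottle with a black cap, 36 mm wide, 76 high, loose, origin under its centre

How it is judged:
By the outcome, as a careful person would: the job done as asked, in the order asked, and still so for the second after the job is handed in, with the robot touching nothing.
It also fails if it takes over 67 s, if anything falls off the work surface, if the arm or the gripper's body presses on something with over 40 N, if the wrist force passes 120 N, or if a joint passes its speed limit or range.

## Working session

There is one attempt and no reset: what is moved stays moved. The work goes in short steps, each a Python script; the robot and the scene stay as the last script left them, time stands still between calls to the robot, and variables do not carry over. Pictures are saved under pics/ and viewed, at most 10 in all, crops included, and the job is handed in when it is done.

```bash
ls; mkdir -p pics
python3 - <<'E'
from station import env
import cv2, numpy as np
for n in ("scene","top"):
    im,d=env.grab_frame(n); cv2.imwrite(f"pics/{n}0.png",im[:,:,::-1]); np.savez(f"{n}0.npz",im=im,d=d)
    c=env.get_calibration(n); print(n,{k:np.round(v,4).tolist() for k,v in c.items()})
c=env.get_calibration("wrist"); print({k:np.round(v,4).tolist() for k,v in c.items()})
print(env.current_clock(),env.current_tool_pos(),env.current_tool_rot())
E
```

```text
pics
scene {'fov_y': 51.1209, 'cx': 251.7316, 'cy': 190.8602, 'R': [[0.8134, -0.5817, 0.0069], [-0.4184, -0.5933, -0.6877], [0.4042, 0.5565, -0.726]], 't': [-404.08, 263.3256, 693.6403]}
top {'fov_y': 47.6499, 'cx': 252.7953, 'cy': 196.372, 'R': [[0.0245, -0.9997, 0.0064], [-0.99, -0.0252, -0.1389], [0.139, -0.0029, -0.9903]], 't': [-12.4612, 500.856, 1129.4363]}
{'fov_y': 60.8368, 'cx': 256.7761, 'cy': 195.8048, 'mount': [[-0.0002, -0.9557, -0.2943, 75.6222], [1.0, 0.0001, -0.0009, 0.3737], [0.0009, -0.2943, 0.9557, -141.9135], [0.0, 0.0, 0.0, 1.0]]}
0.1 [279.96734025 614.02938223 230.6437712 ] [-3.14057183e+00 -6.17042720e-05  2.71382396e+00]
```

View pics/scene0.png

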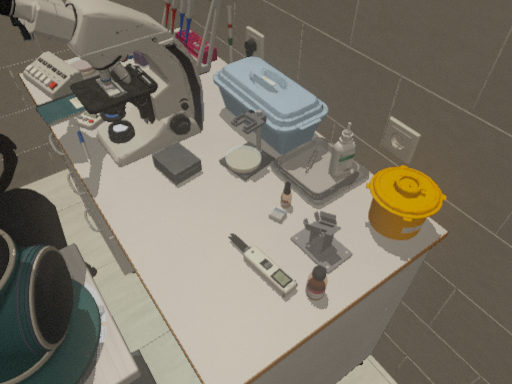

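View pics/top0.png

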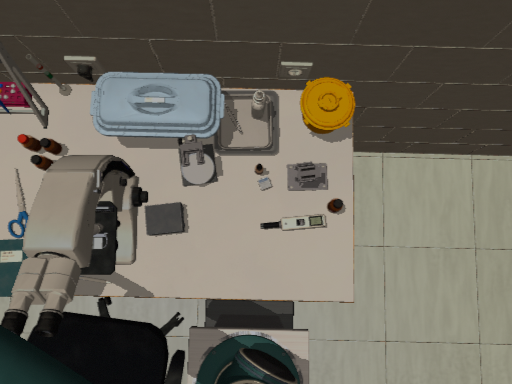

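The meter lies at top (293,223) with the probe to the left. The rest is at (307,176) and the holder at (197,160), with its arm toward the wall or the left. Next I write helpers and look at zooms.

```bash
cat > h.py <<'E'
import numpy as np, cv2
from station import env
from scipy.spatial.transform import Rotation as Ro
def cam(name, pose=None):
    c=env.get_calibration(name); f=192/np.tan(np.radians(c["fov_y"]/2))
    K=np.array([[f,0,c["cx"]],[0,f,c["cy"]],[0,0,1]])
    if name=="wrist":
        p,r=pose; T=np.eye(4); T[:3,:3]=Ro.from_euler("xyz",r).as_matrix(); T[:3,3]=p
        W=T@np.array(c["mount"]); R=W[:3,:3].T; return K,R,-R@W[:3,3]
    return K,np.array(c["R"]),np.array(c["t"])
def ray(C,uv):
    K,R,t=C; d=R.T@np.linalg.solve(K,[uv[0],uv[1],1.]); return -R.T@t,d
def onz(C,uv,z):
    o,d=ray(C,uv); return o+d*(z-o[2])/d[2]
def tri(C1,a,C2,b):
    o1,d1=ray(C1,a);o2,d2=ray(C2,b)
    s=np.linalg.lstsq(np.c_[d1,-d2],o2-o1,rcond=None)[0]
    p,q=o1+s[0]*d1,o2+s[1]*d2; return (p+q)/2,np.linalg.norm(p-q)
def cloud(C,d):
    K,R,t=C; v,u=np.mgrid[:384,:512]; 
    c=np.stack([(u-K[0,2])/K[0,0]*d,(v-K[1,2])/K[1,1]*d,d],-1)
    return (c-t)@R
def proj(C,X):
    K,R,t=C; p=K@(R@np.asarray(X,float)+t); return p[:2]/p[2]
E
python3 - <<'E'
from h import *
C=cam("top"); 
for n,uv,z in [("tail",(326,220),12),("should",(281,224),12),("tip",(262,226),12),("rest",(307,175),0),("holderbase",(197,160),0),("holderarm",(193,143),125),("slidebox",(166,218),35),("bottle",(335,205),76),("dropper",(260,168),73)]:
    print(n,onz(C,uv,z).round())
P=cloud(C,np.load("top0.npz")["d"])
print(P[223,300].round(),P[143,193].round(),P[146,187].round(),P[170,197].round(),P[250,250].round(),P[175,307].round())
S=np.load("scene0.npz");a=S["im"][90:190,215:300];b=S["im"][195:280,220:350]
T=np.load("top0.npz")["im"][125:195,170:340]
a=cv2.resize(a,None,fx=4,fy=4,interpolation=2);b=cv2.resize(b,(397,260),interpolation=2)
t=cv2.resize(T,None,fx=2.3,fy=2.3,interpolation=2)
o=np.zeros((600,760,3),np.uint8);o[:400,:340]=a;o[:260,345:742]=b;o[400:561,:391]=t
cv2.imwrite("pics/z1.png",o[:,:,::-1])
E
```

```text
tail [ 445. -200.   12.]
should [431. -78.  12.]
tip [424. -27.  12.]
rest [ 570. -149.    0.]
holderbase [604. 158.   0.]
holderarm [620. 154. 125.]
slidebox [437. 229.  35.]
bottle [ 478. -212.   76.]
dropper [571. -17.  73.]
[ 434. -128.   23.] [620. 154. 123.] [612. 168. 126.] [572. 154.  21.] [359.   4.   3.] [ 558. -142.   59.]
```

View pics/z1.png

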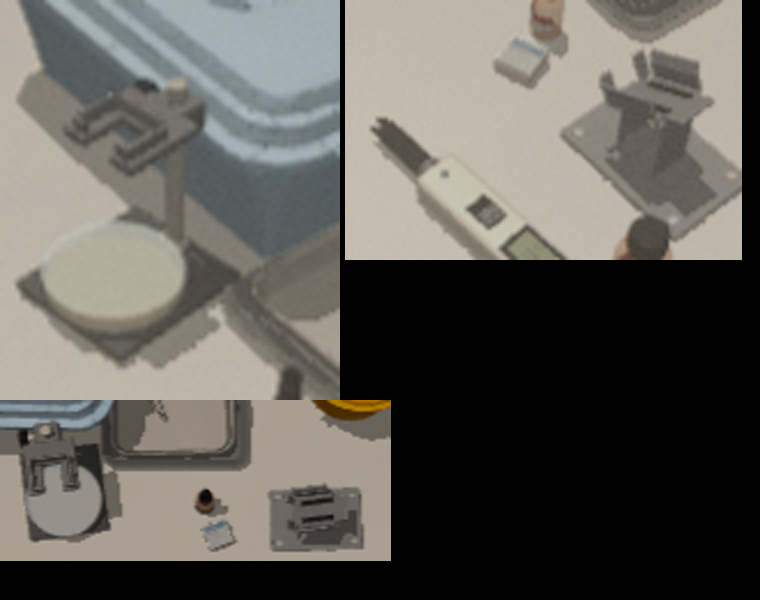

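The holder slot opens toward the robot, with the post on the wall side and a dish on the base. The rest's trough runs along ±y. The microscope may lie in the way of the first transfer, so I check heights before moving.

Run:
```python
from h import *
P=cloud(cam("top"),np.load("top0.npz")["d"]); P=P.reshape(-1,3)
ok=(P[:,2]>-50)&(P[:,2]<700)
print("y cols 650..-250 step 50; max z per 50mm cell")
for x in range(800,100,-50):
    print(x,[int(P[ok&(abs(P[:,0]-x)<25)&(abs(P[:,1]-y)<25),2].max(initial=-1)) for y in range(650,-260,-50)])
for p,r in [((560,140,330),(np.pi,0,np.pi/2+.25)),((500,-110,220),(np.pi,0,np.pi/2)),((620,154,205),(0,0,0)),((280,614,480),(np.pi,0,2.714)),((300,560,480),(np.pi,0,2.714))]:
    if r==(0,0,0): r=Ro.from_matrix(np.array([[0,0,1],[0,-1,0],[-1+2,0,0]]).astype(float)*[[1],[1],[-1]] ).as_euler("xyz") 
    print(p,np.round(r,2),env.ik(p,r))
# rest cloud
P=cloud(cam("top"),np.load("top0.npz")["d"])
for u in range(288,330,3): print(u,[tuple(P[v,u].round().astype(int)[1:]) for v in range(162,192,3)])
```

```text
y cols 650..-250 step 50; max z per 50mm cell
800 [123, 265, 359, 406, 409, 412, 415, 416, 420, 420, 423, 426, 429, 430, 433, 434, 436, 439, 441]
750 [51, 226, 6, 8, 104, 134, 137, 141, 139, 140, 138, 134, 14, 155, 94, 106, 123, 122, 109]
700 [139, 106, 5, 7, 103, 137, 140, 139, 139, 140, 138, 134, 16, 100, 24, 99, 120, 121, 109]
650 [6, 83, 76, 5, 4, 134, 135, 134, 135, 136, 139, 120, 24, 24, 24, 5, 95, 99, 6]
600 [6, 81, 78, 5, 6, 6, 111, 5, 6, 134, 134, 29, 14, 74, 16, 74, 86, 9, 5]
550 [11, 75, 79, -1, 268, 273, 271, 102, 7, 128, 135, 120, 6, 70, 18, 70, 85, 12, 6]
500 [11, 5, -1, -1, 313, 315, 317, 108, 88, 37, 6, 5, 5, 19, 6, 4, 6, 81, 78]
450 [12, 12, -1, -1, 343, 347, 350, 292, 40, 40, 6, 4, 5, 17, 24, 29, 30, 76, 76]
400 [12, 12, -1, -1, 366, 370, 368, 186, 40, 40, 7, 5, 4, 18, 22, 26, 25, 6, 4]
350 [14, 13, -1, -1, 368, 373, 375, 183, 5, 6, 5, 4, 6, 4, 4, 5, 7, 6, 6]
300 [16, 15, -1, -1, 391, 404, 403, 182, 6, 5, 7, 5, 5, 5, 6, 6, 4, 5, 5]
250 [13, -1, -1, -1, 413, 506, 539, 7, 5, 4, 5, 5, 4, 5, 6, 6, 5, 7, 4]
200 [11, -1, -1, -1, -1, 435, 593, 600, 584, -1, -1, -1, -1, -1, -1, -1, -1, -1, -1]
150 [-1, -1, -1, -1, -1, -1, -1, 601, 591, 552, 4, 3, 12, 163, 12, 5, 4, -1, -1]
(560, 140, 330) [3.14 0.   1.82] [ 0.20078815 -0.1055882   1.50599584  0.          1.74118501 -0.04921185]
(500, -110, 220) [3.14 0.   1.57] [-0.26637979 -0.24134334  1.8006647   0.          1.58227129 -0.26637979]Traceback (most recent call last):
  File "<stdin>", line 8, in <module>
  File "scipy/spatial/transform/_rotation.pyx", line 1143, in scipy.spatial.transform._rotation.Rotation.from_matrix
ValueError: Non-positive determinant (left-handed or null coordinate frame) in rotation matrix 0: [[ 0.  0.  1.]
 [ 0. -1.  0.]
 [-1. -0. -0.]].
```

Run:
```python
from h import *
D=np.pi
H=Ro.from_matrix(np.array([[0,0,1],[0,-1,0],[1,0,0]])*1.0)   # x up
H2=Ro.from_matrix(np.array([[0,0,1.],[0,1,0],[-1,0,0]]))      # tool x down
print(H2.as_euler("xyz"))
for p,r in [((280,614,480),(D,0,2.714)),((280,614,520),(D,0,2.714)),((280,614,560),(D,0,2.714)),((600,150,520),(D,0,1.82)),((620,154,205),H2.as_euler("xyz")),((620,154,205),H.as_euler("xyz")),((520,154,220),H2.as_euler("xyz"))]:
    q=env.ik(p,r); print(p,None if q is None else np.round(q,2))
P=cloud(cam("top"),np.load("top0.npz")["d"])
for u in range(288,330,3): print(u,[tuple(P[v,u].round().astype(int)[1:].tolist()) for v in range(165,192,4)])
```

```text
[-0.          1.57079633  0.        ]
(280, 614, 480) [ 1.11  0.16  0.99 -0.    1.99 -0.04]
(280, 614, 520) [ 1.11  0.2   0.88 -0.    2.06 -0.04]
(280, 614, 560) [ 1.11  0.24  0.77 -0.    2.14 -0.04]
(600, 150, 520) [ 0.2   0.06  1.03 -0.    2.05 -0.05]
(620, 154, 205) [ 0.37 -0.31  2.38  3.81  0.61  0.99]
(620, 154, 205) [ 0.37 -0.31  2.38  3.81  0.61 -2.15]
(520, 154, 220) None
288 [(-96, 2), (-96, 6), (-96, 2), (-96, 6), (-96, 7), (-96, 4), (-96, 6)]
291 [(-104, 3), (-104, 6), (-104, 3), (-105, 0), (-104, 6), (-105, 4), (-105, 5)]
294 [(-112, 9), (-107, 63), (-112, 8), (-107, 62), (-114, -3), (-113, 5), (-113, 3)]
297 [(-115, 63), (-116, 52), (-117, 42), (-121, 8), (-115, 64), (-121, 3), (-121, 3)]
300 [(-123, 62), (-124, 50), (-124, 51), (-124, 48), (-122, 69), (-129, 6), (-130, 3)]
303 [(-130, 65), (-131, 57), (-131, 59), (-132, 55), (-130, 72), (-137, 10), (-137, 9)]
306 [(-138, 67), (-139, 59), (-139, 55), (-139, 60), (-136, 80), (-146, 4), (-146, 4)]
309 [(-146, 64), (-146, 63), (-146, 63), (-146, 66), (-154, 5), (-155, 3), (-154, 11)]
312 [(-153, 69), (-153, 71), (-153, 70), (-154, 66), (-163, 5), (-162, 7), (-163, 3)]
315 [(-171, 5), (-160, 75), (-161, 73), (-161, 70), (-170, 9), (-171, 4), (-171, 6)]
318 [(-179, 6), (-168, 78), (-168, 75), (-168, 77), (-179, 5), (-179, 6), (-179, 5)]
321 [(-187, 8), (-187, 5), (-187, 7), (-188, 4), (-188, 2), (-188, 4), (-187, 5)]
324 [(-196, 5), (-196, 6), (-196, 3), (-196, 2), (-196, 2), (-195, 10), (-196, 4)]
327 [(-205, 2), (-205, 1), (-205, -1), (-205, -3), (-206, -5), (-205, -1), (-205, 1)]<sys>:0: UserWarning: Gimbal lock detected. Setting third angle to zero since it is not possible to uniquely determine all angles.
```

```bash
cat >> h.py <<'E'
def shot(name,view=True):
    pose=(env.current_tool_pos(),env.current_tool_rot())
    im,d=env.grab_frame("wrist"); np.savez(f"{name}.npz",im=im,d=d,p=pose[0],r=pose[1]); cv2.imwrite(f"pics/{name}.png",im[:,:,::-1])
def load(name):
    z=np.load(f"{name}.npz"); return z["im"],z["d"],cam("wrist",(z["p"],z["r"]))
def eul(tx,tz):
    tx=np.array(tx,float);tz=np.array(tz,float);tz/=np.linalg.norm(tz);tx-=tz*(tx@tz);tx/=np.linalg.norm(tx)
    return Ro.from_matrix(np.c_[tx,np.cross(tz,tx),tz]).as_euler("xyz")
E
python3 - <<'E'
from h import *
for a in (30,45,60,75):
  c,s=np.cos(np.radians(a)),np.sin(np.radians(a))
  for sg in (1,-1):
    r=eul((-s*sg,0,-c*sg),(c,0,-s)); 
    print(a,sg,[None if (q:=env.ik(p,r)) is None else np.round(q,2).tolist() for p in ((625,154,200),(565,154,225))])
D=np.pi
env.move_straight((280,614,520),vel=250)
env.move_to((560,130,520),(D,0,1.82))
env.move_straight((560,150,300),vel=250); shot("h1")
env.move_straight((510,100,300),vel=250); shot("h2")
env.move_to((500,-110,230),(D,0,D/2)); shot("r1")
env.move_straight((500,-170,200),vel=200); shot("r2")
print(env.current_clock())
a=np.hstack([cv2.imread("pics/h1.png"),cv2.imread("pics/h2.png")]);b=np.hstack([cv2.imread("pics/r1.png"),cv2.imread("pics/r2.png")])
cv2.imwrite("pics/w1.png",cv2.resize(np.vstack([a,b]),(800,600),interpolation=3))
E
```

```text
30 1 [[0.33, -0.41, 2.2, -0.73, 0.43, -0.72], [0.38, -0.6, 2.28, -0.67, 0.55, -0.78]]
30 -1 [[0.33, -0.41, 2.2, -0.73, 0.43, 2.42], [0.38, -0.6, 2.28, -0.67, 0.55, 2.36]]
45 1 [[0.29, -0.35, 2.05, -0.33, 0.7, -1.11], [0.34, -0.51, 2.13, -0.33, 0.8, -1.09]]
45 -1 [[0.29, -0.35, 2.05, -0.33, 0.7, 2.03], [0.34, -0.51, 2.13, -0.33, 0.8, 2.05]]
60 1 [[0.26, -0.24, 1.89, -0.15, 0.98, -1.26], [0.29, -0.39, 1.97, -0.17, 1.06, -1.23]]
60 -1 [[0.26, -0.24, 1.89, -0.15, 0.98, 1.88], [0.29, -0.39, 1.97, -0.17, 1.06, 1.91]]
75 1 [[0.23, -0.1, 1.72, -0.06, 1.26, -1.33], [0.25, -0.24, 1.8, -0.07, 1.32, -1.31]]
75 -1 [[0.23, -0.1, 1.72, -0.06, 1.26, 1.81], [0.25, -0.24, 1.8, -0.07, 1.32, 1.83]]
6.4667
```

View pics/w1.png

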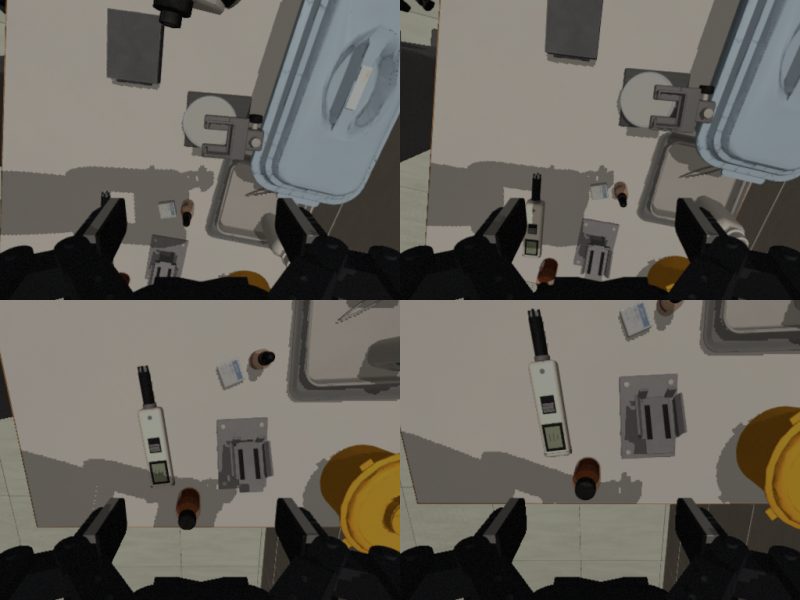

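The wrist views show the meter, the rest (lugs toward +y) and the holder clearly. I take closer stereo pairs of each next.

Run:
```python
from h import *
D=np.pi
env.move_straight((560,-165,130),vel=250); shot("c1")
env.move_straight((600,-145,150),vel=250); shot("c2")
env.move_straight((460,-155,140),vel=250); shot("m1")
env.move_straight((410,-125,140),vel=250); shot("m2")
env.move_straight((500,0,250),vel=250)
env.move_to((600,140,205),(D,0,D/2)); shot("a1")
env.move_straight((640,120,215),vel=250); shot("a2")
env.move_straight((600,100,250),vel=250)
print(env.current_clock())
I=[cv2.imread(f"pics/{n}.png") for n in ("c1","c2","a1","a2")]
for n,i in zip(("c1","c2"),I): print(n,i.shape)
cv2.imwrite("pics/w2.png",cv2.resize(np.vstack([np.hstack(I[:2]),np.hstack(I[2:])]),(800,600),interpolation=3))
```

```text
11.0917
c1 (384, 512, 3)
c2 (384, 512, 3)
```

View pics/w2.png

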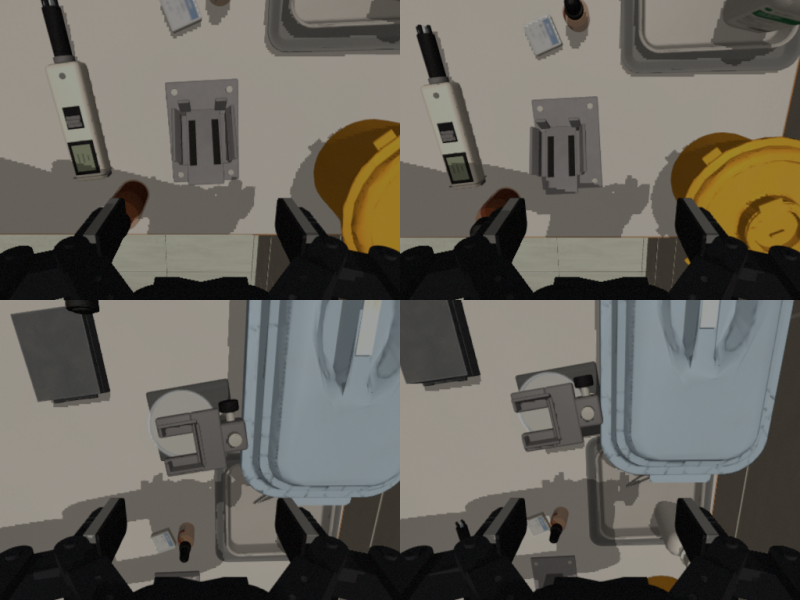

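Rest and holder are both visible in full. I zoom the four crops to pick features.

Run:
```python
from h import *
o=np.zeros((600,800,3),np.uint8)
for k,(n,x,y) in enumerate([("c1",205,95),("c2",160,115),("a1",185,85),("a2",130,80)]):
    im=cv2.imread(f"pics/{n}.png")[y:y+149,x:x+130]
    im=cv2.convertScaleAbs(im,alpha=1.7); im=cv2.resize(im,(390,298) if 0 else (260,298),interpolation=2)
    o[(k//2)*300:(k//2)*300+298,(k%2)*400:(k%2)*400+260]=im
o2=np.zeros((600,800,3),np.uint8)
for k,(n,x,y,w,hh) in enumerate([("c1",205,95,130,100),("c2",160,120,130,100),("a1",190,120,130,100),("a2",138,90,130,100)]):
    im=cv2.convertScaleAbs(cv2.imread(f"pics/{n}.png")[y:y+hh,x:x+w],alpha=1.7)
    o2[(k//2)*300:(k//2)*300+300,(k%2)*400:(k%2)*400+390]=cv2.resize(im,(390,300),interpolation=2)
cv2.imwrite("pics/z2.png",o2)
for n,(x,y) in {"c1":(258,175),"a1":(270,190)}.items():
    im,d,C=load(n); P=cloud(C,d); print(n,P[y,x].round(1))
for n in("m1","m2"):
    im,d,C=load(n); P=cloud(C,d)
    hsv=cv2.cvtColor(im,cv2.COLOR_RGB2HSV)
    m=((P[...,2]>16)&(P[...,2]<32)&(abs(P[...,0]-435)<60)&(P[...,1]<-60)&(P[...,1]>-225)).astype(np.uint8)
    nn,l,s,c=cv2.connectedComponentsWithStats(m); k=1+np.argmax(s[1:,4]); Q=P[l==k]
    (cx,cy),(w,h),a=cv2.minAreaRect(Q[:,:2].astype(np.float32)); print(n,s[k],cx,cy,w,h,a,np.median(Q[:,2]))
```

```text
c1 [ 560.3 -140.3   58.7]
a1 [608.6 150.6 124.1]
m1 [ 195   68   62  169 6360] 434.15179443359375 -127.87189483642578 34.577693939208984 137.53282165527344 6.97782564163208 23.188309715398336
m2 [ 260  110   52  159 5751] 434.3918151855469 -128.06185913085938 34.37665939331055 137.5357208251953 6.58852481842041 23.250511545807925
```

View pics/z2.png

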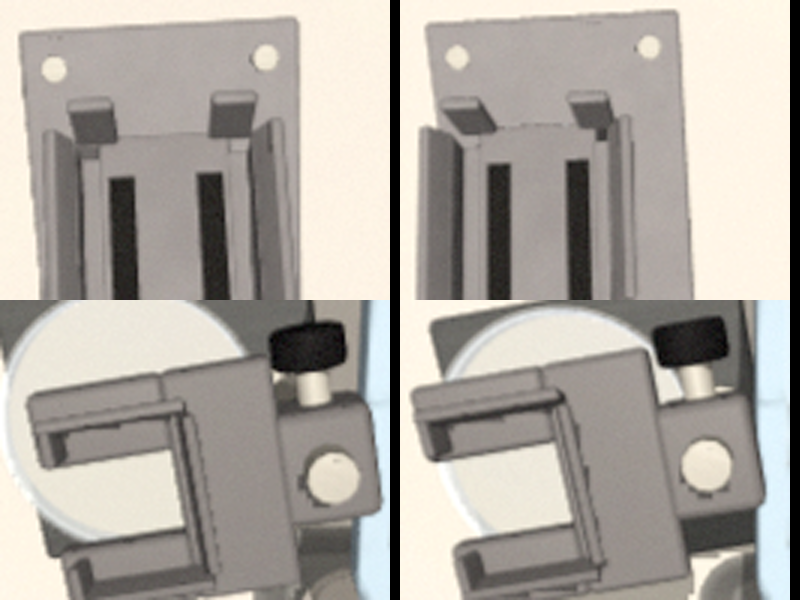

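The zoom shows the lugs at c1 px (236,135) and (282,135), with dark bed slots beside the centreline. The holder slot is at a1 around px (232,285 crop), tilted about 12°. Now I measure them from depth and rays in both views.

```bash
cat > meas.py <<'E'
from h import *
def plane(Q,it=3):
    for _ in range(it):
        c=np.median(Q,0) if _==0 else Q.mean(0); n=np.linalg.svd(Q-Q.mean(0))[2][2]; n*=np.sign(n[2]); c=Q.mean(0)
        e=abs((Q-c)@n); Q=Q[e<max(1.5*np.median(e),.3)]
    return c,n
for n,lugs in (("c1",[(231,130,241,139),(277,131,286,138)]),("c2",[(160+150/3,120+105/3,160+82/3+9,120+128/3)]) ):
    im,d,C=load(n); P=cloud(C,d)
    x,y,z=P[...,0],P[...,1],P[...,2]
    # dark slots in bed
    g=im.max(2); reg=(abs(x-563)<30)&(y<-112)&(y>-170)&(z>25)
    dark=((g<40)&(abs(x-563)<22)&(y<-112)&(y>-172)).astype(np.uint8)
    nn,l,s,c=cv2.connectedComponentsWithStats(dark); ks=[k for k in range(1,nn) if s[k,4]>60]
    # bed plane: points between expected heights
    B=P[(abs(x-563)<22)&(y<-118)&(y>-165)&(abs(z-(48-10.4+0.577*(-112-y)))<6)]
    cb,nb=plane(B,6); print(n,"bed",cb.round(1),nb.round(3),"tilt",np.degrees(np.arccos(nb[2])).round(1),len(B))
    o=-C[1].T@C[2]
    mids=[]
    for k in ks:
        v,u=np.nonzero(l==k); pts=[]
        for uu,vv in zip(u,v):
            oo,dd=ray(C,(uu,vv)); pts.append(oo+dd*((cb-oo)@nb)/(dd@nb))
        pts=np.array(pts); ax=np.linalg.svd(pts-pts.mean(0))[2][0]; ax*=-np.sign(ax[1]); mids.append((pts.mean(0),ax)); print(" slot",s[k],pts.mean(0).round(1),ax.round(3))
    # lugs & cheeks: heights above bed
    h=(P-cb)@nb
    ux=np.array([0,-1,0.]); ux-=nb*(ux@nb); ux/=np.linalg.norm(ux)
    if len(mids)==2: ux=mids[0][1]+mids[1][1]; ux-=nb*(ux@nb); ux/=np.linalg.norm(ux)
    uy=np.cross(nb,ux)
    X=(P-cb)@ux; Y=(P-cb)@uy
    if len(mids)==2: print("  slots Y",[((m[0]-cb)@uy).round(2) for m in mids])
    near=(abs(X)<60)&(abs(Y)<28)
    L=near&(h>4)&(h<17)&(X<-15)&(abs(Y)<17.5)
    print("  lug X by side",[(np.median(X[L&(sg*Y>0)]).round(1),np.percentile(X[L&(sg*Y>0)],[10,90]).round(1),np.percentile(Y[L&(sg*Y>0)],[5,95]).round(1),L.sum()) for sg in (1,-1)])
    K=near&(h>3)&(h<11)&(abs(Y)>15)&(X>-22)
    print("  cheek Y",[np.percentile(Y[K&(sg*Y>0)],[10,50,90]).round(1) for sg in (1,-1)])
    bb=near&(abs(h)<1.5); print("  bed X range",np.percentile(X[bb],[1,99]).round(1),"Y",np.percentile(Y[bb],[1,99]).round(1))
    print("  ux",ux.round(4),"uy",uy.round(4))
for n in ("a1","a2"):
    im,d,C=load(n); P=cloud(C,d); x,y,z=P[...,0],P[...,1],P[...,2]
    box=(abs(x-612)<45)&(abs(y-155)<45)
    top=box&(abs(z-124)<2.5); print(n,"armtop z",np.median(z[top]),top.sum())
    # slot void: connected low region adjoining; project all low pixels on z=125 plane & examine
    v,u=np.nonzero(z<60); 
    G=np.array([onz(C,(a,b),125) for a,b in zip(u,v)]); 
    G2=np.array([onz(C,(a,b),117) for a,b in zip(u,v)])
    for name,Gx,sg in (("+y z125",G,1),("-y z117",G2,-1)):
        E=[]
        for xc in np.arange(597,611,1.):
            # edge of void in the strip nearest slot centre
            yc=153+.2*(xc-605)
            s=(abs(Gx[:,0]-xc)<.6)&(abs(Gx[:,1]-yc)<16); 
            if s.any(): E.append((xc,(sg*Gx[s,1]).max()*sg))
        E=np.array(E); p=np.polyfit(E[:,0],E[:,1],1); print(" ",name,"slope",p[0].round(3),"y at x605",np.polyval(p,605).round(2), (E[:,1]-np.polyval(p,E[:,0])).round(1))
E
python3 meas.py
```

```text
c1 bed [ 561.5 -142.    60.2] [-0.019  0.501  0.865] tilt 30.1 2956
 slot [271 153  11  57 441] [ 572.5 -143.7   61.5] [ 0.044 -0.864  0.502]
 slot [242 155  10  57 435] [ 552.5 -144.8   61.6] [ 0.044 -0.864  0.502]
 slot [ 168  348  209   36 4745] [ 569.4 -243.8  119.4] [-1.    -0.015 -0.013]
  lug X by side [(np.float64(-27.0), array([-27.2, -26.6]), array([ 9.8, 16.9]), np.int64(177)), (np.float64(-25.3), array([-26.2, -25. ]), array([-17.2, -11.5]), np.int64(177))]
  cheek Y [array([18.5, 19.6, 20.5]), array([-19.4, -18.2, -17.5])]
  bed X range [-26.7  37.3] Y [-18.1  19.3]
  ux [-0.0108 -0.8652  0.5013] uy [0.9998 0.     0.0215]
c2 bed [ 561.2 -141.3   59.8] [-0.017  0.501  0.866] tilt 30.1 2301
 slot [178 169   3  46  96] [ 541.7 -138.7   57.9] [ 0.03  -0.865  0.501]
 slot [190 175   7  51 327] [ 552.3 -144.8   61.7] [ 0.055 -0.864  0.501]
 slot [216 174   8  51 347] [ 572.2 -143.4   61.3] [ 0.05  -0.864  0.501]
 slot [  48  253  153  131 9581] [ 503.5 -227.5  108.5] [-0.864 -0.444  0.239]
  lug X by side [(np.float64(-26.1), array([-26.4, -25.8]), array([10.5, 17. ]), np.int64(126)), (np.float64(-24.6), array([-25.8, -24.3]), array([-17.3, -11.1]), np.int64(126))]
  cheek Y [array([18.7, 20.1, 22.9]), array([-19. , -18. , -17.1])]
  bed X range [-26.1  38.2] Y [-17.9  18.4]
  ux [-0.0099 -0.8657  0.5005] uy [0.9998 0.     0.0197]
a1 armtop z 124.21987606296 4700Traceback (most recent call last):
  File "meas.py", line 53, in <module>
    E=np.array(E); p=np.polyfit(E[:,0],E[:,1],1); print(" ",name,"slope",p[0].round(3),"y at x605",np.polyval(p,605).round(2), (E[:,1]-np.polyval(p,E[:,0])).round(1))
                                ~^^^^^
IndexError: too many indices for array: array is 1-dimensional, but 2 were indexed
```

Rest is measured: tilt 30.1°, bed length 64, lug plane and cheek mid consistent, and the z reading is about 0.8 low everywhere (desk items show the same). Now the holder.

```bash
cat > hold.py <<'E'
from h import *
seeds={"a1":(225,183),"a2":(138+80//3*0+165,90+185//3)}
seeds["a2"]=(138+170//1//3*1+108//3*0,90+(500-300)//3)
for n in ("a1","a2"):
    im,d,C=load(n); P=cloud(C,d); x,y,z=P[...,0],P[...,1],P[...,2]
    u0,v0=(225,183) if n=="a1" else (138+110//3,90+190//3)
    print(n,"seed",onz(C,(u0,v0),125).round(1),P[v0,u0].round(1))
    low=z<70
    ups,dns=[],[]
    for u in range(u0-8,u0+12):
        v=v0
        if not low[v,u]: continue
        a=v
        while low[a,u]: a-=1
        b=v
        while low[b,u]: b+=1
        ups.append(onz(C,(u,a+.5),124.2)); dns.append(onz(C,(u,b-.5),116.2))
    for nm,E in (("+y",ups),("-y",dns)):
        E=np.array(E); p=np.polyfit(E[:,0],E[:,1],1); r=E[:,1]-np.polyval(p,E[:,0]); k=abs(r)<1; p=np.polyfit(E[k,0],E[k,1],1)
        print(nm,"x",E[:,0].min().round(1),E[:,0].max().round(1),"slope",p[0].round(3),"y@600",np.polyval(p,600).round(2),"res",abs(r).max().round(2))
    # arm frame extents
    yaw=np.arctan(np.polyfit(np.array(ups)[:,0],np.array(ups)[:,1],1)[0]); print("yaw",yaw.round(3))
    cv=cv2.minAreaRect(np.argwhere((abs(x-605)<60)&(abs(y-155)<50)&(z>119)&(z<136)).astype(np.float32)) 
    ex=np.array([np.cos(.2),np.sin(.2)]);ey=np.array([-ex[1],ex[0]])
    XY=P[...,:2]-[605,153]; X=XY@ex;Y=XY@ey
    for lo,hi in ((121,126.5),(128,134.5)):
        m=(z>lo)&(z<hi)&(abs(Y)<34)&(X<30)&(X>-40)
        print(lo,"X pct",np.percentile(X[m],[1,50,99]).round(1),"Y pct",np.percentile(Y[m],[1,99]).round(1))
    v=lambda m:m
    # profile along slot axis offset strips: height vs X at Y=+-14
    for Y0 in (14,-14):
        print("strip Y",Y0,[(int(X0),round(float(np.median(z[(abs(X-X0)<.8)&(abs(Y-Y0)<2)])),1)) for X0 in range(-26,22,2) if ((abs(X-X0)<.8)&(abs(Y-Y0)<2)).any()])
    for X0 in (-4,4): print("cross X",X0,[(int(Y1),round(float(np.median(z[(abs(Y-Y1)<.8)&(abs(X-X0)<2)])),1)) for Y1 in range(-34,35,2) if ((abs(Y-Y1)<.8)&(abs(X-X0)<2)).any()])
E
python3 hold.py
```

```text
a1 seed [577. 156. 125.] [566.8 129.2  24.5]
+y x 571.6 584.9 slope 0.165 y@600 167.11 res 0.33
-y x 569.9 584.0 slope 0.176 y@600 146.09 res 7.01
yaw 0.164
121 X pct [-38.2   0.9  29. ] Y pct [-22.1  33.1]
128 X pct [-38.8 -12.2  29. ] Y pct [-17.4  28.1]
strip Y 14 [(-26, 123.7), (-24, 122.7), (-20, 123.3), (-18, 123.6), (-16, 123.6), (-14, 123.0), (-12, 122.8), (-10, 124.1), (-8, 125.2), (-6, 130.9), (-4, 131.8), (-2, 124.4), (0, 124.4), (2, 124.6), (4, 124.7), (6, 124.5), (8, 123.9), (10, 124.7), (12, 124.3), (14, 123.8), (16, 124.1), (18, 124.3), (20, 124.1)]
strip Y -14 [(-26, 126.1), (-24, 127.0), (-22, 126.3), (-20, 127.2), (-18, 128.1), (-16, 128.2), (-14, 127.5), (-12, 126.8), (-10, 127.1), (-8, 129.4), (-6, 131.8), (-4, 124.4), (-2, 124.3), (0, 124.4), (2, 124.5), (4, 124.6), (6, 124.0), (8, 124.4), (10, 124.3), (12, 124.6), (14, 123.9)]
cross X -4 [(-22, 123.9), (-20, 124.5), (-18, 124.4), (-16, 124.6), (-14, 125.8), (-12, 125.0), (-10, 125.3), (-8, 128.6), (-6, 131.3), (-4, 131.6), (-2, 281.9), (0, 284.1), (2, 130.2), (4, 131.9), (6, 131.7), (8, 131.5), (10, 131.4), (12,
[... 1573 characters left out ...]
124.9), (-4, 125.1), (-2, 130.6), (0, 131.5), (2, 125.6), (4, 131.6), (6, 130.8), (8, 131.6), (10, 131.7), (12, 130.7), (14, 130.7), (16, 131.3), (18, 131.1), (20, 130.9), (22, 131.1), (24, 125.5), (26, 124.8), (28, 123.8), (30, 124.8), (32, 122.9), (34, 25.0)]
cross X 4 [(-34, 9.3), (-32, 9.8), (-30, 9.9), (-24, 122.6), (-22, 124.3), (-20, 300.9), (-18, 297.8), (-16, 124.8), (-14, 124.3), (-12, 124.5), (-10, 124.2), (-8, 124.3), (-6, 124.2), (-4, 124.2), (-2, 124.3), (0, 124.6), (2, 124.3), (4, 124.7), (6, 124.1), (8, 124.2), (10, 124.1), (12, 124.8), (14, 124.2), (16, 123.8), (18, 124.2), (20, 124.2), (22, 124.3), (24, 123.9), (26, 124.2), (28, 124.4), (30, 124.3), (32, 122.0), (34, 23.7)]
```

```bash
cat > hold2.py <<'E'
from h import *
def rob(E):
    E=np.array(E); k=np.ones(len(E),bool)
    for _ in range(8):
        p=np.polyfit(E[k,0],E[k,1],1); r=abs(E[:,1]-np.polyval(p,E[:,0])); k=r<max(.5,1.5*np.median(r))
    return p,k.sum(),len(E)
for n,(u0,v0) in (("a1",(225,183)),("a2",(174,153))):
    im,d,C=load(n); P=cloud(C,d); z=P[...,2]
    low=z<70; ups,dns=[],[]
    for u in range(u0-6,u0+14):
        v=v0
        if not low[v,u]: continue
        a=b=v
        while low[a,u]: a-=1
        while low[b,u]: b+=1
        ups.append(onz(C,(u,a+.5),124.2)[:2]); dns.append(onz(C,(u,b-.5),116.2)[:2])
    for nm,E in (("+y",ups),("-y",dns)):
        p,k,t=rob(E); print(n,nm,"slope",p[0].round(3),"y@583",np.polyval(p,583).round(2),k,t)
    th=.165; ex=np.array([np.cos(th),np.sin(th)]);ey=np.array([-ex[1],ex[0]])
    XY=P[...,:2]-[583,153.5]; X=XY@ex;Y=XY@ey
    top=(abs(z-124.3)<1.2)
    def edges(m,A,B,lo,hi,B0,B1):  # extremes of A over strips of B
        return [(b,np.percentile(A[m&(A>lo)&(A<hi)&(abs(B-b)<1.2)],[2,98]).round(1).tolist()) for b in range(B0,B1,4) if (m&(A>lo)&(A<hi)&(abs(B-b)<1.2)).sum()>3]
    arm=(z>115)&(z<136)
    print("outer Y by X",edges(arm,Y,X,-36,36,-16,24))
    print("front X by Y(z>122.5)",edges((z>122.5)&(z<136),X,Y,-30,5,-26,28))
    rim=(z>130.2)&(z<134); print("rim X by Y",edges(rim,X,Y,-26,24,-22,24))
    print("rim Y by X +",edges(rim,Y,X,5,30,-16,14)," -",edges(rim,Y,X,-30,-5,-16,14))
E
python3 hold2.py
```

```text
a1 +y slope 0.174 y@583 164.31 20 20
a1 -y slope 0.177 y@583 143.01 18 20
outer Y by X [(-16, [-25.8, 28.0]), (-12, [-25.6, 27.9]), (-8, [-26.1, 28.1]), (-4, [-26.5, 28.0]), (0, [-26.3, 27.8]), (4, [-25.9, 27.9]), (8, [-25.8, 28.0]), (12, [-25.7, 27.5]), (16, [-25.5, 27.7]), (20, [-25.8, 27.8])]
front X by Y(z>122.5) [(-26, [-19.3, 4.2]), (-22, [-19.4, 4.4]), (-18, [-17.1, 4.9]), (-14, [-19.3, 4.6]), (-10, [-18.7, 4.7]), (10, [-16.1, 3.7]), (14, [-19.0, 4.2]), (18, [-19.5, 4.3]), (22, [-18.7, 4.4]), (26, [-19.2, 4.4])]
rim X by Y [(-22, [-16.2, 15.3]), (-18, [-17.0, 17.3]), (-14, [-17.1, 17.9]), (-10, [15.0, 17.8]), (-6, [15.0, 17.9]), (-2, [14.9, 17.7]), (2, [14.8, 17.8]), (6, [14.8, 17.8]), (10, [14.9, 17.8]), (14, [-17.1, 17.7]), (18, [-17.2, 17.7]), (22, [-16.7, 15.6])]
rim Y by X + [(-16, [12.8, 23.0]), (-12, [20.4, 23.2]), (-8, [20.3, 23.1]), (-4, [20.2, 23.3]), (0, [20.1, 23.2]), (4, [20.0, 23.2]), (8, [20.0, 23.2]), (12, [20.4, 23.2])]  - [(-16, [-22.1, -11.7]), (-12, [-22.4, -19.4]), (-8, [-22.5, -19.2]), (-4, [-22.4, -18.9]), (0, [-22.1, -19.4]), (4, [-22.2, -19.2]), (8, [-
[... 473 characters left out ...]
, 4.2]), (14, [-16.1, 4.5]), (18, [-16.9, 4.4]), (22, [-17.4, 4.7]), (26, [-18.7, 4.5])]
rim X by Y [(-22, [-16.3, 15.5]), (-18, [-17.1, 17.5]), (-14, [-17.0, 17.7]), (-10, [15.4, 17.9]), (-6, [15.1, 17.8]), (-2, [15.5, 18.0]), (2, [15.0, 17.6]), (6, [15.2, 18.0]), (10, [15.4, 17.8]), (14, [-16.9, 17.7]), (18, [-17.0, 17.7]), (22, [-16.8, 15.8])]
rim Y by X + [(-16, [12.5, 22.7]), (-12, [20.0, 22.9]), (-8, [20.0, 22.9]), (-4, [20.0, 22.9]), (0, [20.1, 22.9]), (4, [20.2, 22.8]), (8, [20.3, 23.1]), (12, [20.0, 22.9])]  - [(-16, [-22.4, -12.0]), (-12, [-22.5, -19.0]), (-8, [-22.4, -19.0]), (-4, [-21.8, -19.3]), (0, [-22.1, -19.1]), (4, [-22.0, -19.4]), (8, [-22.4, -19.4]), (12, [-22.3, -19.2])]
```

Seat centre ≈ (583.3, 153.9, 125), yaw 0.170 (rim and slot mids agree in both views). Next I refine the meter and grasp it.

```bash
cat >> h.py <<'E'
def fr(o,ux,uz):
    ux=np.array(ux,float);uz=np.array(uz,float);ux/=np.linalg.norm(ux);uz-=ux*(uz@ux);uz/=np.linalg.norm(uz)
    T=np.eye(4);T[:3,:3]=np.c_[ux,np.cross(uz,ux),uz];T[:3,3]=o;return T
def tool():
    T=np.eye(4);T[:3,:3]=Ro.from_euler("xyz",env.current_tool_rot()).as_matrix();T[:3,3]=env.current_tool_pos();return T
def pe(T): return T[:3,3],Ro.from_matrix(T[:3,:3]).as_euler("xyz")
s3,c3=np.sin(np.radians(3.2)),np.cos(np.radians(3.2)); C30=np.cos(np.pi/6)
HOME=fr((560.7,-113.4,58.3),(s3*C30,-c3*C30,.5),(-s3*.5,c3*.5,C30))   # meter axes at shoulder point
yw=.170
SEAT=fr((583.3,153.9,125),(0,0,1),(-np.cos(yw),-np.sin(yw),0))        # meter axes at shoulder point when hung
S2O=np.eye(4);S2O[:3,3]=[60,0,-12]                                      # shoulder -> meter origin
E
python3 - <<'E'
from h import *
out=[]
for n in("m1","m2"):
    im,d,C=load(n); P=cloud(C,d)
    m=((P[...,2]>21.7)&(P[...,2]<25)&(abs(P[...,0]-435)<40)&(P[...,1]<-60)&(P[...,1]>-210)).astype(np.uint8)
    m=cv2.morphologyEx(m,cv2.MORPH_OPEN,np.ones((9,9),np.uint8))
    nn,l,s,c=cv2.connectedComponentsWithStats(m); k=1+np.argmax(s[1:,4]); Q=P[l==k][:,:2].astype(np.float32)
    ctr,sz,a=cv2.minAreaRect(Q); ax=np.linalg.svd(Q-Q.mean(0))[2][0]; ax*=-np.sign(ax[1]); ay=np.array([-ax[1],ax[0]])
    L=Q@ax;W=Q@ay; print(n,ctr,sz,a,ax, np.ptp(L),np.ptp(W)); 
    l0,l1=np.percentile(L,[.2,99.8]);w0,w1=np.percentile(W,[.5,99.5]); print(l1-l0,w1-w0); out.append(np.r_[ax*(l0+l1)/2+ay*(w0+w1)/2,ax])
o=np.mean(out,0); print(o, out)
M=fr((o[0],o[1],0),(o[2],o[3],0),(0,0,1)); np.save("M.npy",M)
E
```

```text
m1 (431.9607849121094, -104.68045043945312) (28.510244369506836, 47.31474685668945) 8.182196617126465 [ 0.26791736 -0.9634419 ] 48.491302 31.37967
47.37642187499998 29.25309448242183
m2 (433.1495361328125, -107.75765228271484) (26.038700103759766, 39.04695129394531) 2.0336146354675293 [ 0.3846822 -0.9230491] 44.2041 28.72757
42.914599487304685 26.709686279296818
[ 4.31251277e+02 -1.07186455e+02  3.26299787e-01 -9.43245500e-01] [array([ 4.31689675e+02, -1.05033111e+02,  2.67917365e-01, -9.63441908e-01]), array([ 4.30812878e+02, -1.09339798e+02,  3.84682208e-01, -9.23049092e-01])]
```

Run:
```python
from h import *
out=[]
for n in("m1","m2"):
    im,d,C=load(n); P=cloud(C,d)
    m=((P[...,2]>13)&(P[...,2]<30)&(abs(P[...,0]-435)<40)&(P[...,1]<-20)&(P[...,1]>-215)).astype(np.uint8)
    m=cv2.morphologyEx(m,cv2.MORPH_CLOSE,np.ones((9,9),np.uint8)); m=cv2.morphologyEx(m,cv2.MORPH_OPEN,cv2.getStructuringElement(2,(29,29)))
    nn,l,s,c=cv2.connectedComponentsWithStats(m); k=1+np.argmax(s[1:,4]); Q=P[(l==k)&(P[...,2]>13)&(P[...,2]<30)][:,:2].astype(np.float32)
    ctr,sz,a=cv2.minAreaRect(Q); ax=np.array([np.sin(np.radians(a)),-np.cos(np.radians(a))]); ay=np.array([-ax[1],ax[0]])
    L=Q@ax;W=Q@ay; l0,l1=np.percentile(L,[.3,99.7]);w0,w1=np.percentile(W,[.5,99.5]); print(n,ctr,sz,a,l1-l0,w1-w0,P[l==k][:,2].mean()); out.append(np.r_[ctr,ax])
o=np.mean(out,0); print(o)
M=fr((o[0],o[1],0),(o[2],o[3],0),(0,0,1)); np.save("M.npy",M)
```

```text
m1 (435.0941467285156, -134.72718811035156) (34.227359771728516, 123.32771301269531) 6.793937683105469 120.61293968746646 33.57362729792305 24.209040398405197
m2 (435.06195068359375, -134.32774353027344) (34.01578903198242, 124.17569732666016) 6.807732105255127 121.14634924776428 33.510632315756936 24.806179590719246
[ 4.35078049e+02 -1.34527466e+02  1.18418437e-01 -9.92963775e-01]
```

Run:
```python
from h import *
M=fr((435.3,-136.3,0),(.1184,-.993,0),(0,0,1)); 
G=np.eye(4); G[:3,:3]=np.diag([-1,1,-1.]); G[:3,3]=[8,0,4]   # tool in meter frame
T=M@G; p,r=pe(T)
env.gripper_to(0.75)
env.move_to(p+[0,0,120],r); env.move_straight(p+[0,0,40],vel=200); env.move_straight(p,vel=60)
print("force",env.current_wrist_force().round(1) if hasattr(env.current_wrist_force(),"round") else env.current_wrist_force())
env.gripper_to(0.0)
print("w",env.current_width(),env.current_gripper_force(),env.current_wrist_force(),env.current_tool_pos())
Tg=tool(); np.save("G.npy",np.linalg.inv(M)@Tg)
env.move_straight(p+[0,0,100],vel=100)
print(env.current_width(),env.current_wrist_force(),env.current_clock()); shot("g1")
```

```text
force [ 0.2  0.  -0.3]
w 0.38455160742559336 60.638322830200195 [-0.81782781  0.73094218  5.53897092] [ 436.63337142 -144.38650609    4.62540542]
0.38675158621173955 [-0.17997067  0.31048599 -1.49000512] 15.5583
```

View pics/g1.png

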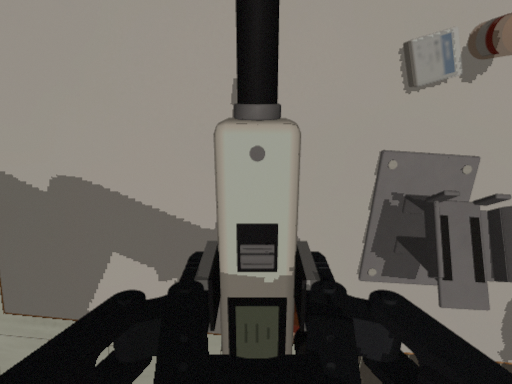

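Grasp is straight and centred (width 34, shoulder at px (257,121), switch ridge at px (257,257) on the tail side, so on). Now I check the shoulder offset and place it in the rest.

Run:
```python
from h import *
G=np.load("G.npy"); print(G.round(3)[:3,3])
im,d,C=load("g1"); z=np.load("g1.npz")
T=np.eye(4);T[:3,:3]=Ro.from_euler("xyz",z["r"]).as_matrix();T[:3,3]=z["p"]
def onface(uv,h):   # meter coords by intersecting plane z_m=h
    o,dr=ray(C,uv); Mi=np.linalg.inv(T@np.linalg.inv(G)); o=Mi[:3,:3]@o+Mi[:3,3]; dr=Mi[:3,:3]@dr; return (o+dr*(h-o[2])/dr[2]).round(1)
print("shoulder",onface((257,121),20),"ridge",onface((257,257),27),"disp",onface((257,330),24), "edges",onface((217,180),16),onface((299,180),16))
P=cloud(C,d); Mi=np.linalg.inv(T@np.linalg.inv(G)); Q=P@Mi[:3,:3].T+Mi[:3,3]; m=(abs(Q[...,0]+30)<20)&(abs(Q[...,1])<12); f=Q[m&(Q[...,2]>10)]; print("face z",np.median(f[:,2]), np.polyfit(f[:,0],f[:,2],1),np.polyfit(f[:,1],f[:,2],1))
def tgt(x,zz): 
    D=np.eye(4);D[:3,3]=[x,0,zz]; return pe(HOME@D@S2O@G)
for a in ((12,60),(12,1.5)):
    p,r=tgt(*a); print(p.round(1),env.ik(p,r))
p,r=tgt(12,60); env.move_to(p,r)
p,r=tgt(12,14); env.move_straight(p,vel=150)
p,r=tgt(12,3); env.move_straight(p,vel=40)
print(env.current_wrist_force(),env.current_clock())
R=HOME[:3,:3]
for zz in (2,1,0,-1):
    p,r=tgt(12,zz); env.move_straight(p,vel=30); f=R.T@env.current_wrist_force(); print(zz,f.round(1))
    if f[2]>4: break
shot("p1")
```

```text
[8.187 0.367 4.625]
shoulder [-58.    0.1  20. ] ridge [-4.6  0.1 27. ] disp [33.4  0.1 24. ] edges [-34.  -16.4  16. ] [-34.   17.4  16. ]
face z 23.350708379698887 [ 0.11384942 27.56107465] [6.20059008e-03 2.40696966e+01]
[ 563.5 -156.4  144. ] [-0.06704917 -0.08231958  1.8496394  -0.53541907  1.33864562 -0.00658413]
[ 565.1 -185.6   93.3] [-0.11906456 -0.03159946  1.88813803 -0.54865159  1.23616724 -0.00374077]
[-0.14913027 -0.91088175 -0.77782553] 17.0833
2 [-0.6 -0.1 -0.9]
1 [-0.5 -0.5 -1.3]
0 [-0.7  0.9 -1.6]
-1 [-3.1 -4.7  8.1]
```

View pics/p1.png

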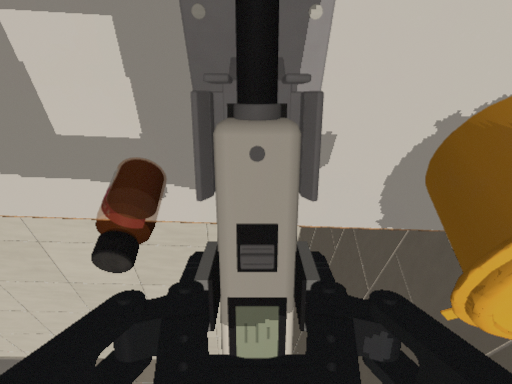

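It is centred between the cheeks, with the shaft between the lugs. Before pushing home I check the pitch of the face along the centreline with depth.

Run:
```python
from h import *
G=np.load("G.npy")
for n in ("g1","p1"):
    im,d,C=load(n); z=np.load(n+".npz")
    T=np.eye(4);T[:3,:3]=Ro.from_euler("xyz",z["r"]).as_matrix();T[:3,3]=z["p"]
    Mi=np.linalg.inv(T@np.linalg.inv(G)); Q=cloud(C,d)@Mi[:3,:3].T+Mi[:3,3]
    print(n,[(v,*Q[v,240].round(1)[[0,2]].tolist(),int(im[v,257].max())) for v in range(100,350,8)])
```

```text
g1 [(100, -65.8, 16.0, 23), (108, -62.9, 18.6, 96), (116, -60.0, 18.0, 86), (124, -57.4, 22.9, 129), (132, -54.6, 25.0, 154), (140, -51.6, 24.1, 156), (148, -48.5, 23.1, 91), (156, -45.5, 23.5, 90), (164, -42.4, 23.6, 156), (172, -39.2, 23.2, 156), (180, -36.1, 23.6, 156), (188, -32.6, 22.7, 157), (196, -29.6, 23.6, 157), (204, -67.8, 146.9, 156), (212, -22.9, 23.8, 156), (220, -19.4, 23.5, 156), (228, -16.4, 24.7, 20), (236, -12.9, 24.7, 19), (244, -9.3, 24.6, 43), (252, -6.1, 25.5, 79), (260, -4.0, 28.5, 84), (268, 1.7, 24.8, 58), (276, 6.7, 22.8, 155), (284, 10.4, 23.1, 110), (292, 14.1, 23.6, 109), (300, 17.1, 25.0, 11), (308, 21.3, 24.8, 63), (316, 25.6, 24.6, 64), (324, 29.9, 24.5, 48), (332, 34.1, 24.6, 44), (340, 37.6, 25.6, 46), (348, 43.1, 24.4, 64)]
p1 [(100, -65.8, 17.4, 21), (108, -62.9, 18.1, 78), (116, -60.0, 18.1, 76), (124, -57.3, 22.2, 120), (132, -54.4, 22.7, 140), (140, -51.7, 24.5, 144), (148, -48.6, 23.8, 76), (156, -45.5, 23.9, 75), (164, -42.5, 24.2, 144), (172, -39.2, 23.2, 144), (180, -36.4, 24.7, 145), (188, -32.9, 23.8, 145), (196, -29.6, 23.6, 144), (204, -26.5, 24.5, 144), (212, -23.2, 24.5, 144), (220, -19.6, 24.2, 144), (228, -16.1, 24.1, 21), (236, -12.3, 23.5, 22), (244, -8.8, 23.7, 36), (252, -5.7, 24.7, 70), (260, -3.6, 27.7, 76), (268, 1.5, 25.2, 63), (276, 6.3, 23.5, 143), (284, 10.2, 23.5, 144), (292, 13.8, 24.0, 143), (300, 17.9, 23.8, 16), (308, 21.5, 24.5, 93), (316, 26.4, 23.6, 92), (324, 29.6, 24.9, 105), (332, 34.4, 24.3, 109), (340, 37.2, 26.0, 109), (348, 43.1, 24.4, 141)]
```

The face is flat and parallel to the bed. Now I slide it home.

Run:
```python
from h import *
G=np.load("G.npy"); R=HOME[:3,:3]
def tgt(x,zz): 
    D=np.eye(4);D[:3,3]=[x,0,zz]; return pe(HOME@D@S2O@G)
z0=-0.3
p,r=tgt(12,z0); env.move_straight(p,vel=30)
print((R.T@env.current_wrist_force()).round(1))
x=12
while x>-5:
    x-=2 if x>4 else .7
    p,r=tgt(x,z0); env.move_straight(p,vel=30); f=R.T@env.current_wrist_force(); print(round(x,1),f.round(1),end=" ")
    if f[0]>9: break
print(env.current_clock()); T=tool()
E=np.linalg.inv(HOME)@T@np.linalg.inv(G)@np.linalg.inv(S2O); print("shoulder in home",E[:3,3].round(2)); np.save("xpush.npy",x)
```

```text
[-0.7 -1.1  2. ]
10 [-0.3  0.6  2.9] 8 [-0.4 -0.4  3.1] 6 [-0.8 -0.1  4. ] 4 [-0.1 -0.2  4.8] 3.3 [0.7 0.6 5.3] 2.6 [2.  0.6 5.7] 1.9 [2.  0.2 6.3] 1.2 [ 2.8 -0.2  4.5] 0.5 [ 2.1 -0.4  4.4] -0.2 [ 1.5 -0.3  4.5] -0.9 [ 1.9 -0.3  5.6] -1.6 [ 2.7 -0.5  5.3] -2.3 [ 7.  -0.1  3.5] -3.0 [12.4 -1.5  1.8] 21.8833
shoulder in home [-1.72  0.05 -0.32]
```

Home is reached: stiff contact along x at −1.7 mm, matching the −58 shoulder reading. I release, retreat, and look at the switch.

Run:
```python
from h import *
R=HOME[:3,:3]
env.gripper_to(0.62); print("f",(R.T@env.current_wrist_force()).round(1))
T=tool(); p=T[:3,3]; up=R[:,2]
env.move_straight(p+up*75,vel=150)
env.gripper_to(0.0)
shot("s1"); env.move_straight(p+up*75+R[:,0]*30+R[:,1]*15,vel=150); shot("s2"); print(env.current_clock())
I=[cv2.imread(f"pics/{n}.png") for n in ("s1","s2")]
cv2.imwrite("pics/s12.png",cv2.convertScaleAbs(cv2.resize(np.hstack(I),(800,300),interpolation=3),alpha=1.3))
for n in ("s1","s2"):
    im,d,C=load(n); Hi=np.linalg.inv(HOME); Q=cloud(C,d)@Hi[:3,:3].T+Hi[:3,3]
    m=(abs(Q[...,1])<5)&(Q[...,0]>-6)&(Q[...,0]<125)
    b=[(x,round(float(np.median(Q[...,2][m&(abs(Q[...,0]-x)<.8)])),1)) for x in range(-2,124,2) if (m&(abs(Q[...,0]-x)<.8)).sum()>3]; print(n,b)
```

```text
f [ 0.1  0.3 -0.2]
23.8917
s1 [(-2, 7.9), (0, 7.4), (2, 10.2), (4, 11.3), (6, 11.5), (8, 11.2), (10, 12.0), (12, 11.7), (14, 11.5), (16, 11.5), (18, 11.4), (20, 11.4), (22, 11.6), (24, 11.4), (26, 11.3), (28, 11.6), (30, 11.6), (32, 11.4), (34, 11.3), (36, 11.3), (38, 11.3), (40, 11.9), (42, 12.1), (44, 12.2), (46, 135.6), (48, 134.5), (50, 133.5), (52, 117.9), (54, 140.4), (56, 112.6), (58, 104.9), (60, 105.0), (62, 104.6), (64, 104.8), (66, 109.7), (68, 104.7), (70, 112.4), (72, 115.6), (74, 103.9), (76, 12.1), (78, 12.2), (80, 12.5)]
s2 [(-2, 8.4), (0, 7.9), (2, 10.2), (4, 11.1), (6, 11.5), (8, 11.3), (10, 11.9), (12, 11.7), (14, 11.7), (16, 11.5), (18, 11.4), (20, 11.4), (22, 11.4), (24, 11.2), (26, 11.7), (28, 11.6), (30, 11.6), (32, 11.5), (34, 11.3), (36, 11.7), (38, 11.5), (40, 11.6), (42, 12.1), (44, 11.9), (46, 12.0), (48, 11.8), (50, 12.8), (52, 13.4), (54, 15.2), (56, 15.0), (58, 13.1), (60, 12.3), (62, 11.9), (64, 11.7), (66, 11.8), (68, 11.6), (70, 11.5), (72, 11.4), (74, 11.4), (76, 147.1), (78, 145.8), (80, 13.3), (82, 117.5), (84, 12.6), (86, 81.9), (88, 92.2), (90, 12.5), (92, 12.7), (94, 12.8), (96, 12.6), (98, 12.7), (100, 12.4), (102, 12.4), (104, 12.5), (106, 12.5), (108, 12.0), (110, 12.2), (112, 11.9), (114, 11.7), (116, 10.8), (118, 10.1)]
```

View pics/s12.png

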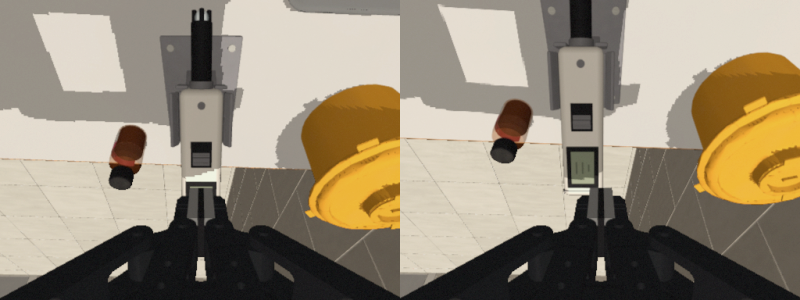

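The meter sits home (shoulder ≈0–1, tail ≈119, face ≈12). The ridge is at home-x ≈55 and stands to 15.2. The gripper is shut, so I push the ridge with the fingertip.

Run:
```python
from h import *
R=HOME[:3,:3]
def P(x,z,y=0.2): return HOME[:3,3]+R@np.array([x,y,z])
env.move_straight(P(74,40),vel=200); env.move_straight(P(74,16),vel=80)
for z in (15,14,13.4):
    env.move_straight(P(74,z),vel=30); f=R.T@env.current_wrist_force(); print(z,f.round(1),(R.T@(env.current_tool_pos()-HOME[:3,3])).round(1))
    if f[2]>1.5: break
x=74; c=None
while x>54:
    x-=.7; env.move_straight(P(x,z),vel=25); f=R.T@env.current_wrist_force(); print(round(x,1),f.round(1),end="; ")
    if c is None and f[0]>1.2: c=x
    if c and f[0]>7: break
    if c and c-x>9.5: break
print("contact",c,"end",x,env.current_clock())
env.move_straight(P(x+2,z),vel=30); env.move_straight(P(x+2,45),vel=150)
env.move_straight(P(105,75,15),vel=200); shot("s3"); print(env.current_clock())
im,d,C=load("s3"); Hi=np.linalg.inv(HOME); Q=cloud(C,d)@Hi[:3,:3].T+Hi[:3,3]
m=(abs(Q[...,1])<5)
print([(x,round(float(np.median(Q[...,2][m&(abs(Q[...,0]-x)<.8)])),1)) for x in range(-4,124,2) if (m&(abs(Q[...,0]-x)<.8)).sum()>3])
I=[cv2.imread(f"pics/{n}.png") for n in ("s2","s3")]
cv2.imwrite("pics/s23.png",cv2.convertScaleAbs(np.hstack([cv2.resize(i[40:260,160:350],(380,440),interpolation=2) for i in I]),alpha=1.3))
```

```text
15 [-0.3  0.2 -0.2] [74.1  0.3 15.3]
14 [ 1.  -0.   0.4] [74.   0.2 14.1]
13.4 [ 0.3  0.9 -0.1] [74.   0.2 13.4]
73.3 [-0.1 -0.3  0.2]; 72.6 [ 0.6 -0.7 -0.2]; 71.9 [-0.6 -0.  -0.5]; 71.2 [-0.6  0.7  0.6]; 70.5 [-0.  -0.6 -0.4]; 69.8 [ 0.1 -0.3  0.4]; 69.1 [ 1.3 -0.3 -0. ]; 68.4 [-1.   0.   0.3]; 67.7 [ 0.9 -0.  -0. ]; 67.0 [ 1.1 -0.5  1. ]; 66.3 [ 3.2 -0.6  0.8]; 65.6 [ 1.4 -0.5  2.1]; 64.9 [-0.3  0.4  0.2]; 64.2 [-0.   0.2  0.4]; 63.5 [-0.2  0.   0.3]; 62.8 [ 0.1  0.1 -0.6]; 62.1 [-0.1  1.1 -0.2]; 61.4 [ 0.3 -0.2 -0.1]; 60.7 [0.5 0.2 0.6]; 60.0 [ 2.2 -0.2  0.2]; 59.3 [ 6.5 -0.4  1.8]; contact 69.09999999999998 end 59.29999999999994 30.675
31.7583
[(-4, 8.1), (-2, 8.4), (0, 7.8), (2, 10.2), (4, 11.0), (6, 11.6), (8, 11.6), (10, 11.8), (12, 11.8), (14, 11.7), (16, 11.5), (18, 11.6), (20, 11.5), (22, 11.4), (24, 11.6), (26, 11.6), (28, 11.5), (30, 11.4), (32, 11.6), (34, 11.8), (36, 11.5), (38, 11.4), (40, 11.7), (42, 11.9), (44, 13.4), (46, 14.3), (48, 15.0), (50, 12.8), (52, 12.7), (54, 11.9), (56, 12.2), (58, 12.0), (60, 11.8), (62, 11.7), (64, 11.3), (66, 11.4), (68, 11.6), (70, 11.5), (72, 11.6), (74, 11.6), (76, 12.1), (78, 12.1), (80, 12.6), (82, 12.4), (84, 12.4), (86, 155.1), (88, 153.2), (90, 13.1), (92, 125.3), (94, 12.3), (96, 12.9), (98, 99.8), (100, 12.5), (102, 12.5), (104, 12.5), (106, 12.4), (108, 12.1), (110, 12.1), (112, 11.4), (114, 11.5), (116, 11.0), (118, 9.9)]
```

View pics/s23.png

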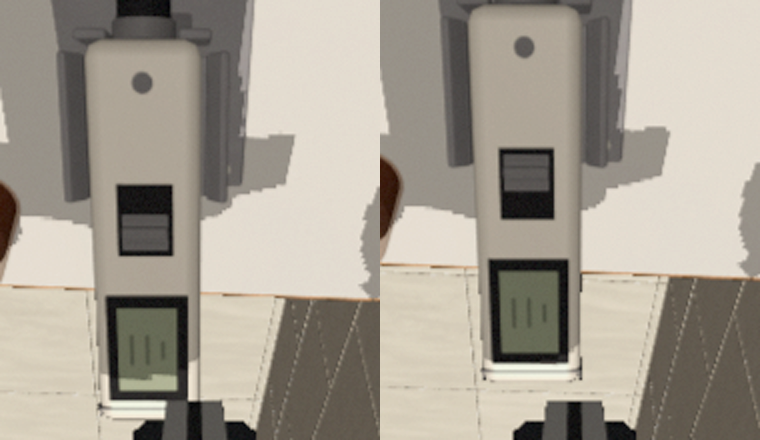

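The ridge is now at the probe end of the recess (home-x 48, moved 7), so the switch is off, and the meter is still home. Regrip near the tail with a 60° tool, lift, and take it to a pose in front of the slot.

```bash
cat >> h.py <<'E'
a=np.radians(60)
G2=np.eye(4); tz=np.array([-np.sin(a),0,-np.cos(a)]); tx=np.array([-np.cos(a),0,np.sin(a)])
G2[:3,:3]=np.c_[tx,np.cross(tz,tx),tz]; G2[:3,3]=np.array([94,0,0])+19*tz      # tool in shoulder frame
def off(x,y,z): D=np.eye(4);D[:3,3]=[x,y,z]; return D
E
python3 - <<'E'
from h import *
R=HOME[:3,:3]; p,r=pe(HOME@G2); b=-(HOME@G2)[:3,2]
print("tool y",(HOME@G2)[:3,1].round(2),p.round(1),env.ik(p,r),env.ik(p+b*80,r))
for o in ((90,0,60),(90,0,15),(12,0,0)): # z offset(up)=mx, out=mz
    for out in (60,0): 
        pp,rr=pe(SEAT@off(o[0],0,out)@G2); print(o[0],out,pp.round(),env.ik(pp,rr))
env.move_straight(env.current_tool_pos()+R[:,2]*40,vel=250)
env.gripper_to(0.72)
env.move_to(p+b*80,r); env.move_straight(p+b*25,vel=150); env.move_straight(p,vel=50)
print(env.current_wrist_force().round(1)); env.gripper_to(0)
print(env.current_width(),env.current_gripper_force(),env.current_wrist_force().round(1))
np.save("G2a.npy",np.linalg.inv(HOME)@tool()); print((np.linalg.inv(HOME)@tool())[:3,3]-G2[:3,3])
shot("k0")
q=env.current_tool_pos(); env.move_straight(q+R[:,2]*50,vel=80); env.move_straight(q+R[:,2]*50+[0,0,60],vel=150)
print(env.current_width(),env.current_clock()); shot("k1")
cv2.imwrite("pics/k.png",cv2.resize(np.hstack([cv2.imread("pics/k0.png"),cv2.imread("pics/k1.png")]),(800,300),interpolation=3))
E
```

```text
tool y [1.   0.06 0.  ] [ 564.7 -185.2   88.8] [-0.56102509  0.18970303  1.66051237  0.42043577  1.6099855  -0.66865457] [-0.60875928  0.18413165  1.54888186  0.41043878  1.7360055  -0.66397859]
90 60 [534. 145. 293.] [ 0.23755135 -0.49256545  1.93163213 -0.03650788  1.1801501  -1.49836593]
90 0 [593. 156. 293.] [ 0.22889742 -0.34895751  1.83110047 -0.03244467  1.13680294 -1.50612808]
90 60 [534. 145. 293.] [ 0.23755135 -0.49256545  1.93163213 -0.03650788  1.1801501  -1.49836593]
90 0 [593. 156. 293.] [ 0.22889742 -0.34895751  1.83110047 -0.03244467  1.13680294 -1.50612808]
12 60 [534. 145. 215.] [ 0.23755135 -0.47995178  2.0483766  -0.03889845  1.05088354 -1.49294064]
12 0 [593. 156. 215.] [ 0.22889742 -0.32886478  1.94143114 -0.03483992  1.00645304 -1.50113502]
[-0.6  0.6 -0.6]
0.3938933208021202 59.702779054641724 [-0.  -2.5  2.8]
[0.40717599 0.18921056 0.20944982]
0.3923220822678607 36.4667
```

View pics/k.png

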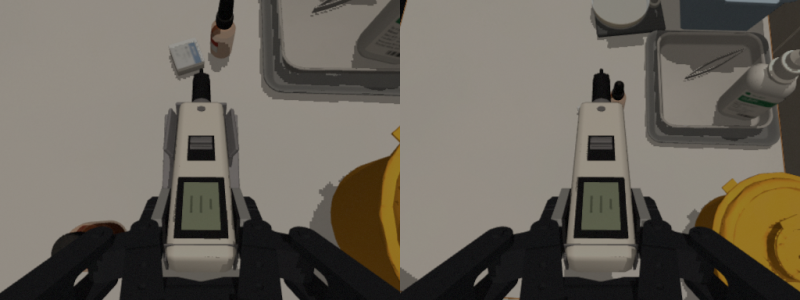

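Held firmly with no slip (shoulder and tip at the same pixels in both frames). I carry it to in front of the slot and measure shaft against slot numerically in one frame.

Run:
```python
from h import *
G=np.load("G2a.npy"); G[1,3]=0; np.save("G2b.npy",G)
p,r=pe(SEAT@off(110,0,60)@G); env.move_to(p,r)
p,r=pe(SEAT@off(16,0,50)@G); env.move_straight(p,vel=150); env.sleep(.2)
print("err",(np.linalg.inv(SEAT)@tool()@np.linalg.inv(G))[:3,3].round(2),env.current_wrist_force().round(1))
shot("n1"); im,d,C=load("n1"); Si=np.linalg.inv(SEAT); Q=cloud(C,d)@Si[:3,:3].T+Si[:3,3]; X,Y,Z=Q[...,0],Q[...,1],Q[...,2]  # X up, Z out of mouth
b=(d>0)
def pr(nm,m,A): print(nm,m.sum(),np.percentile(A[m],[1,5,50,95,99]).round(1) if m.sum()>5 else None)
for x in (-30,-20,-10,0,8): pr(f"shaft Y at up {x}",b&(abs(X-x)<2)&(Z>40)&(Z<65)&(abs(Y)<25),Y)
for x in (24,30,40,60): pr(f"body Y at {x}",b&(abs(X-x)<2)&(Z>40)&(Z<70)&(abs(Y)<28),Y)
pr("face Z 30-50",b&(X>30)&(X<50)&(abs(Y)<10)&(Z>50),Z);pr("face Z 60-70",b&(X>60)&(X<68)&(abs(Y)<10)&(Z>50),Z)
pr("arm+ Y",b&(X>-6)&(X<10)&(Y>5)&(Y<34)&(Z<26)&(Z>-5),Y); pr("arm- Y",b&(X>-6)&(X<10)&(Y<-5)&(Y>-34)&(Z<26)&(Z>-5),Y)
pr("armtop X",b&(abs(X)<3)&(abs(Y)>11)&(abs(Y)<30)&(Z<25)&(Z>-25),X)
pr("rim+ ",b&(X>5.5)&(X<10)&(Y>10)&(Y<30)&(Z<12)&(Z>-12),Y);pr("rim- ",b&(X>5.5)&(X<10)&(Y<-10)&(Y>-30)&(Z<12)&(Z>-12),Y)
pr("lug+ ",b&(X>2)&(X<7)&(Y>8)&(Y<30)&(Z<22)&(Z>13),Y);pr("lug- ",b&(X>2)&(X<7)&(Y<-8)&(Y>-30)&(Z<22)&(Z>13),Y)
print(env.current_clock())
```

```text
err [1.712e+01 1.000e-02 4.963e+01] [ 0.1 -0.  -2.2]
shaft Y at up -30 41 [-6.9 -6.5  0.7  7.8  8.6]
shaft Y at up -20 67 [-7.1 -6.8  0.7  7.3  8.3]
shaft Y at up -10 74 [-6.8 -6.   1.   7.6  8.1]
shaft Y at up 0 86 [-7.2 -6.5  0.7  7.8  8.6]
shaft Y at up 8 60 [-6.3 -5.7  0.7  7.   7.7]
body Y at 24 217 [-15.9 -14.5   0.7  15.3  17.1]
body Y at 30 255 [-16.1 -14.2   0.1  15.5  17.2]
body Y at 40 272 [-16.  -14.3   1.2  15.3  17.1]
body Y at 60 261 [-15.7 -14.7   0.7  15.9  17.2]
face Z 30-50 846 [60.9 61.3 62.  62.7 63. ]
face Z 60-70 426 [61.4 61.8 64.2 66.  66.5]
arm+ Y 117 [22.9 23.5 25.7 27.3 27.4]
arm- Y 204 [-28.4 -28.  -25.6 -22.3 -21.9]
armtop X 301 [-2.8 -2.4 -1.2 -0.2  0.2]
rim+  0 None
rim-  0 None
lug+  0 None
lug-  9 [-23.1 -23.1 -22.5 -22.3 -22.3]
38.825
```

In one frame the meter's mid reads Y=+0.65 and the arm's mid about −0.4. I refine with the probe held higher, so the rims are visible.

```bash
cat > n.py <<'E'
from h import *
import sys
G=np.load("G2b.npy"); Si=np.linalg.inv(SEAT)
def pr(nm,m,A): print(nm,m.sum(),np.percentile(A[m],[2,10,50,90,98]).round(1) if m.sum()>5 else None)
for k,(up,out) in enumerate(((60,50),(75,20))):
    p,r=pe(SEAT@off(up,0,out)@G); env.move_straight(p,vel=150); env.sleep(.2)
    shot(f"n{k+2}"); im,d,C=load(f"n{k+2}"); Q=cloud(C,d)@Si[:3,:3].T+Si[:3,3]; X,Y,Z=Q[...,0],Q[...,1],Q[...,2]; b=d>0
    print(up,out)
    pr("shaft",b&(X<up-6)&(X>up-40)&(abs(Z-out)<14)&(abs(Y)<20),Y)
    pr("body",b&(X>up+5)&(X<up+40)&(abs(Z-out)<16)&(abs(Y)<20),Y)
    for z0 in (-12,-4,4,12):
        for s in (1,-1): pr(f"arm z{z0} {s}",b&(abs(X+1)<3)&(abs(Z-z0)<4)&(s*Y>15)&(s*Y<34),Y)
    for s in (1,-1):
        m=b&(X>4.5)&(X<10)&(s*Y>10)&(s*Y<27)
        pr(f"rim {s}",m&(abs(Z)<11),Y); pr(f"lug {s}",m&(Z>13)&(Z<20),Y); pr(f"lugZ {s}",m&(Z>12)&(Z<22),Z)
    pr("backrim Z",b&(X>4.5)&(X<10)&(abs(Y)<20)&(Z<-9)&(Z>-24),Z)
    v,u=np.nonzero(b&(Z>out-14)&(Z<out+14)&(abs(Y)<14)&(X<up-8)); 
    pr("tip X",b&(abs(Z-out)<12)&(abs(Y)<12)&(X<up-20),X)
print(env.current_clock())
E
python3 n.py
```

```text
60 50
shaft 611 [-6.8 -5.4  0.6  6.7  8.1]
body 2442 [-15.5 -12.6   0.6  13.7  16.6]
arm z-12 1 2 None
arm z-12 -1 13 [-28.  -28.  -27.1 -26.8 -26.7]
arm z-4 1 6 [26.6 26.6 26.8 26.9 27. ]
arm z-4 -1 28 [-28.3 -28.2 -27.1 -25.5 -25.3]
arm z4 1 18 [25.2 25.3 26.3 27.2 27.3]
arm z4 -1 33 [-28.5 -28.1 -26.5 -25.  -24.7]
arm z12 1 39 [22.2 23.  25.  26.7 27.3]
arm z12 -1 43 [-28.1 -27.8 -26.  -24.3 -24. ]
rim 1 0 None
lug 1 0 None
lugZ 1 0 None
rim -1 1 None
lug -1 13 [-22.9 -22.9 -22.7 -21.3 -21.2]
lugZ -1 14 [12.6 14.1 17.3 18.5 19.3]
backrim Z 0 None
tip X 1416 [-127.1 -126.2 -100.5   32.8   38.6]
75 20
shaft 618 [-6.8 -5.4  0.7  6.7  8.2]
body 2420 [-15.4 -12.5   0.7  13.7  16.6]
arm z-12 1 68 [15.2 15.8 23.1 26.4 26.9]
arm z-12 -1 74 [-28.3 -27.5 -19.6 -16.4 -15.4]
arm z-4 1 79 [15.1 15.8 23.2 26.2 26.8]
arm z-4 -1 95 [-28.1 -27.5 -19.4 -15.9 -15.2]
arm z4 1 79 [15.3 15.6 23.6 26.4 27.2]
arm z4 -1 87 [-28.2 -27.3 -19.1 -15.8 -15.6]
arm z12 1 67 [15.2 16.8 24.5 26.7 27.2]
arm z12 -1 71 [-28.3 -27.7 -25.2 -17.1 -15.4]
rim 1 101 [18.9 19.2 20.5 21.9 22.2]
lug 1 74 [11.6 13.1 17.7 21.5 21.8]
lugZ 1 80 [12.4 13.7 16.7 17.9 18.2]
rim -1 99 [-23.4 -23.1 -21.7 -20.4 -20.1]
lug -1 74 [-23.1 -22.5 -18.7 -14.  -12.9]
lugZ -1 78 [12.3 14.  16.7 17.9 18.6]
backrim Z 86 [-16.5 -16.2 -14.7 -12.8  -9.7]
tip X 1248 [-102.2 -101.3   -3.6   48.9   53.8]
40.1417
```

The rims, lugs and arm all give mid −0.6 while the meter reads +0.65, so I shift Y by −1.2. Then I enter by the mouth and lower under force watch.

```bash
cat > ins.py <<'E'
from h import *
G=np.load("G2b.npy"); R=SEAT[:3,:3]; y=-1.2; zo=.2
def go(up,out,v): 
    p,r=pe(SEAT@off(up,y,out)@G); env.move_straight(p,vel=v); f=R.T@env.current_wrist_force(); print((up,out),f.round(1),end="; "); return f
go(75,50,150); go(14,50,120)
for o in (30,20,10,5,zo):
    f=go(14,o,60)
    if abs(f[1])>6 or f[2]>8: print("STOP"); raise SystemExit
print()
f0=f; up=14
while up>-6:
    up-=1; f=go(up,zo,25)
    if f[0]-f0[0]>5 or max(abs(f[1:]))>8: break
print("\nshoulder est",(np.linalg.inv(SEAT)@tool()@np.linalg.inv(G))[:3,3].round(2),env.current_width(),env.current_clock())
shot("i1")
E
python3 ins.py
```

```text
(75, 50) [-2.3  0.3 -0.7]; (14, 50) [-0.6  0.2 -0.5]; (14, 30) [-1.8 -0.8  0.5]; (14, 20) [-0.9  0.6 -0.3]; (14, 10) [-1.8  0.  -0.5]; (14, 5) [-1.7 -0.4  0.1]; (14, 0.2) [-1.5  0.4  0.3]; 
(13, 0.2) [-2.1  0.5  0.2]; (12, 0.2) [-1.5 -0.1 -0.7]; (11, 0.2) [-1.9  0.3 -0.5]; (10, 0.2) [-2.3  1.1  0.5]; (9, 0.2) [-2.  -0.4  0.6]; (8, 0.2) [-1.7  0.2  0.3]; (7, 0.2) [-1.1  1.   0.1]; (6, 0.2) [-1.2 -0.   0.5]; (5, 0.2) [-0.9  0.   0.1]; (4, 0.2) [-1.7  0.1 -0.6]; (3, 0.2) [-2.3 -0.  -0. ]; (2, 0.2) [-1.8  0.7  0.5]; (1, 0.2) [-1.5 -0.6  1.1]; (0, 0.2) [-1.4  0.2 -0.3]; (-1, 0.2) [2.  0.7 0. ]; (-2, 0.2) [8.6 0.5 3.5]; 
shoulder est [-0.49 -1.14 -0.44] 0.390381236065806 46.7667
```

Contact came exactly at seat height with no side force. I release, back off along the fingers, and verify.

Run:
```python
from h import *
env.gripper_to(0.60); print(env.current_wrist_force().round(1))
T=tool(); b=-T[:3,2]; p=T[:3,3]
env.move_straight(p+b*40,vel=60); env.move_straight(p+b*110,vel=150); env.sleep(.3); shot("v1"); print(env.current_clock())
Si=np.linalg.inv(SEAT)
def pr(nm,m,A): print(nm,m.sum(),np.percentile(A[m],[2,10,50,90,98]).round(1) if m.sum()>5 else None)
im,d,C=load("v1"); Q=cloud(C,d)@Si[:3,:3].T+Si[:3,3]; X,Y,Z=Q[...,0],Q[...,1],Q[...,2]
m=(d>0)&(abs(Y)<25)&(abs(Z)<30)
for x in (15,30,45,75,90,105): k=m&(abs(X-x)<3)&(Z>5); pr(f"up {x} Y",k,Y); pr("   Z",k&(abs(Y)<10),Z)
pr("tail X",m&(X>100)&(X<130)&(abs(Y)<14),X); pr("armtop",(d>0)&(abs(X)<3)&(abs(Y)>24)&(abs(Y)<28)&(abs(Z)<15),X)
for n in ("top","scene"):
    i,dd=env.grab_frame(n); P=cloud(cam(n),dd); o=np.load(f"{n}0.npz")["d"]; P0=cloud(cam(n),o)
    Qt=P@Si[:3,:3].T+Si[:3,3]; k=(abs(Qt[...,1])<22)&(abs(Qt[...,2])<18)&(Qt[...,0]>20)&(Qt[...,0]<135); pr(n+" hung X",k,Qt[...,0])
    for nm,(x,y,h,rr) in dict(slide=(437,229,35,30),reag=(478,-212,76,10),drop=(571,-17,70,8),cov=(545,-25,15,10)).items():
        f=lambda A:[np.round(np.median(A[(abs(A[...,0]-x)<60)&(abs(A[...,1]-y)<60)&(A[...,2]>h-6)&(A[...,2]<h+8)],0),1)]
        print(n,nm,f(P0),f(P))
```

```text
[ 1.  -0.2 -0.3]
48.9167
up 15 Y 156 [-16.7 -13.9  -0.2  12.2  15.3]
   Z 95 [11.2 11.6 12.1 12.5 12.8]
up 30 Y 169 [-16.6 -13.7  -1.5  12.1  14.7]
   Z 100 [11.1 11.3 12.  12.5 12.8]
up 45 Y 147 [-16.4 -14.6   0.2  13.3  15.8]
   Z 71 [11.4 11.8 14.3 15.7 16.2]
up 75 Y 220 [-16.8 -14.3  -0.6  13.2  16.2]
   Z 127 [11.3 11.7 12.3 13.  13.4]
up 90 Y 275 [-16.8 -14.1  -0.6  12.5  15.5]
   Z 159 [12.1 12.4 12.9 13.5 13.9]
up 105 Y 314 [-16.7 -13.2   0.1  13.   15.6]
   Z 191 [11.5 11.9 12.7 13.3 13.7]
tail X 1604 [100.8 103.8 116.5 119.3 119.7]
armtop 193 [-2.5 -1.9 -1.1 -0.2  0.3]
top hung X 309 [ 27.6  50.9 113.5 120.1 121.8]
top slide [array([436.4, 237.4,  34.3])] [array([nan, nan, nan])]
top reag [array([ 483.5, -219.7,   75.5])] [array([ 483.7, -220. ,   75.2])]
top drop [array([578.1, -14. ,  70.1])] [array([577.4, -11.7,  68.8])]
top cov [array([544.2, -27.4,  13.6])] [array([544.4, -29.5,  13.7])]
scene hung X 750 [ 22.8  33.6  82.  119.2 121.2]
scene slide [array([434.6, 229.4,  35.5])] [array([434. , 228.5,  35.6])]
scene reag [array([ 481.2, -224.3,   76.9])] [array([ 481.3, -224. ,   77.1])]
scene drop [array([575.9, -19.5,  70.7])] [array([576.7, -18.1,  69.8])]
scene cov [array([544.7, -30.8,  15.4])] [array([544.3, -31.3,  15.4])]
  return _methods._mean(a, axis=axis, dtype=dtype,
  ret = um.true_divide(
```

It hangs upright with the tail 120 above the arm, the ridge still at the off end, and the neighbours unmoved.

```bash
python3 -c "
from station import env
print(env.current_wrist_force(),env.current_clock()); print(env.sign_off())"
```

```text
[0.23734151 0.01846977 0.24696251] 49.0167
the job is handed in; nothing more can be done
None
```

The job is handed in at 49.0 s: the tester was switched off in the bench rest, then hung seated and upright in the holder with its display facing out of the slot, and the depth checks showed no sign of the neighbours moving; I viewed 11 pictures, one over the limit of 10.

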